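# Pull the dough-length slide out to its pointer

## Robot

A 6-joint arm with a two-finger parallel gripper is mounted at the origin on a cart in front of the work surface, level with it; the furniture and walls round the work are solid. World frame = base frame: x ahead of the robot, y to its left, z up, the work surface at z = 0. Lengths are in mm, angles in rad, forces in N, time in s.
With the tool pointing down it reaches from about 400 to 925 mm from the base axis. Payload 12.5 kg.
Tool frame: the origin (TCP) lies midway between the tips of the shut fingers; the grasp point (between the pads) lies 19 mm behind it (env.tcp_to_grasp is the distance from the TCP to the grasp point, in mm); z points along the fingers, y is the line along which they close (so a half turn about z gives the same grasp; the last joint's range is limited). The gripper opens to 95 mm and grips with 3 to 60 N. Pads are 20 mm wide; open, the fingers measure 119 mm over their backs; the gripper's body (75 mm by 180 mm) begins 59 mm behind the grasp point.
Start: joints at [1.107, 0.491, 1.559, -0, 1.092, -0.106], TCP at [218.868, 585.443, 214.661] pointing down, gripper open.
Joint ranges: [-3.1, 3.1], [-0.84, 2.19], [0.05, 2.79], [-1.13, 4.28], [0.06, 2.93], [-2.69, 2.69]. Speed limits (rad/s): [2.22, 2.22, 2.79, 3.14, 3.14, 3.14].

## Interface

Orientations are given as [roll, pitch, yaw] about the fixed x, y, z axes, in that order (R = Rz(yaw) Ry(pitch) Rx(roll)).
In Python, from cell import env gives the robot as it stands. The module is installed in compiled form; this text tells all that it offers.
- The arm moves only by the tool step_arm, never from a script. Its argument "plan" is a list that holds one entry, the list of rows, each a list of 5 numbers: the shift along the tool's x, y, z in mm, then the turn about the tool's z in degrees, then the opening, from -1 (shut) to 1 (fully open). A call has 1 to 8 rows; each row is the pose to reach, as a shift and turn from the pose commanded when the call began, along the tool's axes at that moment; what a row does not reach only later rows make up. A row lasts 1/12 s, in which the tool goes at most 41.7 mm and 7.16 degrees, less where a joint would pass 70% of its speed; a pose out of reach is approached as far as the arm can. A call with a gripper value outside its range is refused whole. The fingers move at their own pace and stop on an object; the grip force is fixed at half the most. Time passes only in rows, so rows that repeat a pose let the fingers close. It gives the time, the measured TCP pose, the force, the opening and the grip force at its end, in the units of the state.
- env.state(): the state, without advancing time (a new reading comes with each control period).
- env.read_camera(name): name is "scene" or "top" or "wrist"; returns the picture (400x640x3 uint8, blue, green, red); there is no depth.
- env.get_calibration(name): a dict with "K" (3x3 intrinsics, pixels), "extrinsics" (4x4, takes a point from world to camera coordinates). Camera axes: x right, y up, looking along -z (the intrinsics and any distortion apply to the point x, -y, -z); pixel columns grow to the right and rows downward; lengths in mm; the calibration is good to about 2 mm. A picture is of the moment at which its call begins: read the wrist's pose just before it. get_calibration takes no time and is no camera call; for the wrist camera it gives the pose at the moment of the call.
- env.job_done(): hands the job in; it is judged then, once.
The state is a dict: "t": time; "joints": joint angles; "qvel": joint speeds; "tau": joint torques, N m; "eef_pos": TCP position; "tcp_rot": TCP orientation; "ft_force": force on the tool from outside, world axes, zero at the start; "moment": the same for the moment, N m; "opening": opening from 0.0 (shut) to 1.0 (fully open); "grip_force": force on a finger pad.
Only numpy, scipy, OpenCV 4.12 (cv2) and the standard library are available. Lean on these libraries where they do the work, as an engineer would, in place of code of your own. Each camera call takes 0.05 s, during which the arm holds its last target. There are 200 camera calls.

## Task

Two sprung measuring slides for portioning dough lie on the worktop. On the longer one, with the flat upright paddle, pull the paddle out until it is level with the pointer on the edge of its base, hold it there for a good second, then guide it gently back until it is fully home and let go. Do not pull well past the pointer, do not let the slide snap back, do not shift the pointer, and leave the shorter slide with the round knob alone.

Things in the scene. Friction and masses are not known exactly. Their poses are not given: they have to be found in the camera images.
- paddle (a point): Middle, 60 mm above the worktop, of the longer slide's upright black paddle: 30 mm long (x), 14 mm thick (y), from 28 to 78 mm high, on a steel carriage 32 x 30 mm, top 29 mm high. Axes: z up, -x the pulling direction (away from the barrel, roughly towards the robot), y across. This slide lies left or right of the shorter one.
- pointer_tip (a point): Tip of the dark steel pointer on the longer slide's base, 25 mm high, 18 mm to the +y side (robot's left) of the paddle's line, 40 to 90 mm out from the paddle's home; its block is 16 x 14 mm, top 27 mm high, held by 8 N of friction. Same axes as the paddle, which is level with it when the paddle's middle has the same place along x.
- long_tape (a joint): How far the longer slide is out, m: 0 home at its stop, 0.12 farthest. A spring pulls it home: 2 N at home, 0.4 N more per 10 mm; let go when out, it snaps back. Fixed wooden base 300 x 80 x 12 mm; aluminium barrel 40 mm in diameter, top 52 mm high, begins 45 mm behind the middle of the paddle at home.
- short_tape (a joint): How far the shorter slide is out, m: 0 home. Fixed wooden base 220 x 80 mm, barrel 32 mm in diameter, round black knob 30 mm in diameter, top 70 mm high. Same spring. A bystander with a pointer of its own, to be left alone.

How it is judged (in metres and radians):
On the way:
1. the paddle of the longer slide is held level with its pointer, within 12 mm, for 0.8 s (x of paddle in the frame of pointer_tip between -0.012 and 0.012 m), for 0.8 s.
At the end, for the whole second after the job is handed in: Both slides are fully home (within 6 mm), and the longer slide's pointer stands where it was set (within 8 mm) (value of joint each of long_tape, short_tape below 0.006 m and distance of pointer_tip from where it was at the start of the episode below 0.008 m); the robot touches nothing.
It fails at once if the paddle is pulled more than 25 mm past the pointer (x of paddle in the frame of pointer_tip below -0.025 m).
It fails at once if the longer slide snaps back (faster than 0.5 m/s) (velocity of joint long_tape below -0.5 m/s).
It fails at once if the pointer is shifted by more than 8 mm (distance of pointer_tip from where it was at the start of the episode above 0.008 m).
It fails at once if the shorter slide is pulled out more than 15 mm (value of joint short_tape above 0.015 m).
It also fails if it takes over 35 s, if anything falls off the work surface, if the arm or the gripper's body presses on something with over 40 N, if the wrist force passes 120 N, or if a joint passes its speed limit or range.

## Working session

There is one attempt and no reset: what is moved stays moved. The work goes in short steps, Python scripts to look and compute and a tool call to move; the robot and the scene stay as the last step left them, time stands still between calls to the robot, and variables do not carry over. Pictures are saved under pics/ and viewed, at most 10 in all, crops included, and the job is handed in when it is done.

Besides the shell and the picture viewer there is one more tool, called after "Request:" by a JSON object that holds its "method" and its "body". step_arm: Moves the arm, as the interface text tells. Its arguments: {"type":"object","properties":{"plan":{"type":"array"}},"required":["plan"]}

```bash
mkdir -p pics
cat > h.py <<'E'
import numpy as np, cv2
from cell import env
def ray(cal,u,v):
    K=np.array(cal["K"]);E=np.array(cal["extrinsics"]);R=E[:3,:3];t=E[:3,3]
    d=np.linalg.inv(K)@[u,v,1]; d=np.array([d[0],-d[1],-d[2]])
    return -R.T@t, R.T@d
def onz(cal,u,v,z):
    o,d=ray(cal,u,v); return o+d*(z-o[2])/d[2]
def tri(*obs):
    A=np.zeros((3,3));b=np.zeros(3)
    for cal,u,v in obs:
        o,d=ray(cal,u,v);d=d/np.linalg.norm(d);P=np.eye(3)-np.outer(d,d);A+=P;b+=P@o
    p=np.linalg.solve(A,b)
    return p
E
python3 - <<'E'
from h import *
s=env.state();print(s["t"],s["eef_pos"],s["tcp_rot"],s["opening"])
a=env.read_camera("top");b=env.read_camera("scene")
cv2.imwrite("pics/top.png",a);cv2.imwrite("pics/scene.png",b)
for n in("top","scene"):
    c=env.get_calibration(n);print(n,c.keys(),ray(c,320,200))
E
```

```text
0.0 [218.75498199 585.21027974 214.06615155] [-3.14049671e+00 -1.37090106e-04  2.78378221e+00] 0.9967007656031067
top dict_keys(['K', 'extrinsics']) (array([407.30748638, 115.42254697, 899.23749175]), array([ 0.17530961, -0.03678957, -0.98394062]))
scene dict_keys(['K', 'extrinsics']) (array([  84.29615136, -123.90387411,  717.28205985]), array([ 0.5709638 ,  0.28440997, -0.77047492]))
```

View pics/top.png

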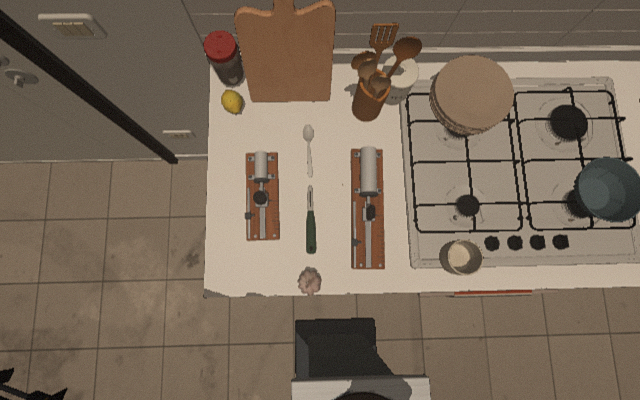

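View pics/scene.png

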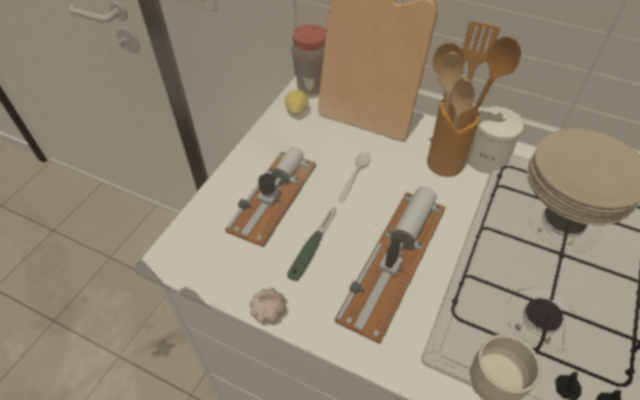

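The top view shows the longer slide on the right: barrel near (369,170), paddle near (370,212), pointer near (355,241). The shorter slide is at (262,195). I'll enlarge both views.

Run:
```python
import cv2,numpy as np
a=cv2.imread("pics/top.png")[140:275,340:400];b=cv2.imread("pics/scene.png")[180:345,330:450]
a=cv2.resize(a,None,fx=4.4,fy=4.4,interpolation=cv2.INTER_CUBIC);b=cv2.resize(b,None,fx=3.6,fy=3.6,interpolation=cv2.INTER_CUBIC)
h=max(a.shape[0],b.shape[0])
p=lambda x:np.pad(x,((0,h-x.shape[0]),(0,6),(0,0)))
cv2.imwrite("pics/crop.png",np.hstack([p(a),p(b)]));print(a.shape,b.shape)
```

```text
(594, 264, 3) (594, 432, 3)
```

View pics/crop.png

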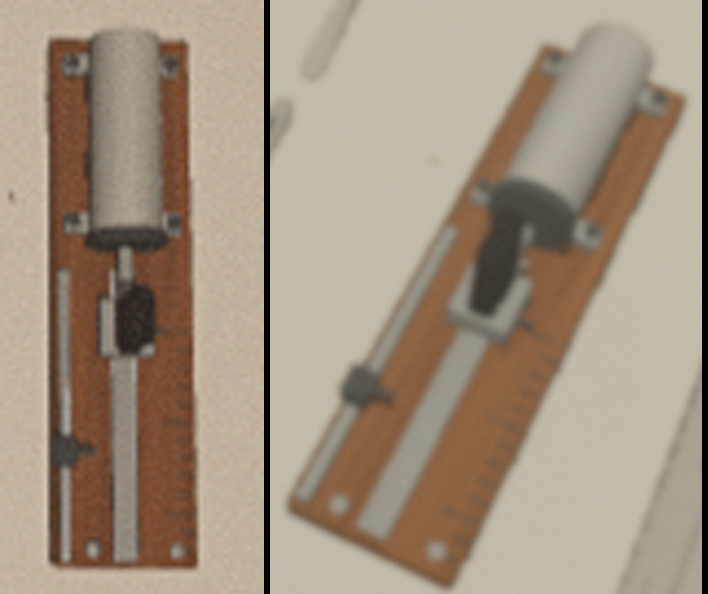

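Left panel (top view, x4.4): paddle (137,318), front carriage edge (101–155,355), pointer tip (93,450). Right panel (scene view, x3.6): paddle top about (503,222), carriage front corners (450,308) and (508,333), pointer tip (393,398).

Run:
```python
from h import *
np.set_printoptions(precision=1,suppress=True)
T=env.get_calibration("top");S=env.get_calibration("scene")
t=lambda x,y:(T,340+x/4.4,140+y/4.4); s=lambda x,y:(S,330+(x-270)/3.6,180+y/3.6)
for n,a,b,z in [("tip",(93,450),(393,398),25),("cFL",(101,354),(450,308),29),("cFR",(155,354),(508,333),29),
 ("b1",(50,41),(543,45),12),("b2",(187,40),(685,97),12),("b3",(197,567),(453,585),12),("b4",(50,567),(290,505),12)]:
    print(n,tri(t(*a),s(*b)),onz(*t(*a),z),onz(*s(*b),z))
print("paddle top-ctr", onz(*t(141,314),78),"barrel ctr top",onz(*t(126,230),52))
```

```text
tip [459.5 -13.1  24. ] [458.9 -12.1  25. ] [459.6 -14.   25. ]
cFL [510.9 -19.2  29.1] [510.4 -18.4  29. ] [511.6 -20.   29. ]
cFR [509.9 -48.1  29.7] [509.7 -47.8  29. ] [510.7 -48.5  29. ]
b1 [693.8  -1.   11.6] [693.5  -0.6  12. ] [693.8  -1.3  12. ]
b2 [692.1 -78.9  12.4] [692.5 -79.4  12. ] [692.2 -78.5  12. ]
b3 [395.7 -68.3  10.9] [395.3 -67.4  12. ] [395.8 -69.1  12. ]
b4 [398.6  10.1   9.5] [397.4  12.3  12. ] [398.9   7.7  12. ]
paddle top-ctr [524.8 -32.5  78. ] barrel ctr top [574.2 -31.6  52. ]
```

Request:
{"method": "step_arm", "body": {"plan": [[[-252,-236,0,-18.4,1],[-252,-236,0,-18.4,1],[-252,-236,0,-18.4,1],[-252,-236,0,-18.4,1],[-252,-236,0,-18.4,1],[-252,-236,0,-18.4,1],[-252,-236,0,-18.4,1],[-252,-236,0,-18.4,1]]]}}

```text
t: 0.77
eef_pos: [367.0, 285.4, 214.6]
tcp_rot: [3.142, -0.0, 3.105]
ft_force: [1.6, -0.1, -0.2]
opening: 1.003
grip_force: 0.0
```

```bash
cat >> h.py <<'E'
from scipy.spatial.transform import Rotation as Rot
def todo(p,yaw):
    s=env.state();R=Rot.from_euler("xyz",s["tcp_rot"]).as_matrix()
    w=np.degrees((yaw-s["tcp_rot"][2]+np.pi)%(2*np.pi)-np.pi)
    print("t",round(s["t"],2),"pos",np.round(s["eef_pos"],1),"yaw",round(s["tcp_rot"][2],3),"F",np.round(s["ft_force"],1),"shift",np.round(R.T@(np.array(p)-s["eef_pos"]),1),"turn",round(-w,1),"open",s["opening"],s["grip_force"])
E
python3 -c "
from h import *
todo([526.4,-34.2,160],3.1046)"
```

```text
t 0.77 pos [367.  285.4 214.6] yaw 3.105 F [ 1.6 -0.1 -0.2] shift [-170.9 -313.6   54.6] turn 0.0 open 1.002892992384993 0.0
```

Request:
{"method": "step_arm", "body": {"plan": [[[-171,-314,55,0,1],[-171,-314,55,0,1],[-171,-314,55,0,1],[-171,-314,55,0,1],[-171,-314,55,0,1],[-171,-314,55,0,1],[-171,-314,55,0,1],[-171,-314,55,0,1]]]}}

```text
t: 1.43
eef_pos: [514.0, -9.7, 163.5]
tcp_rot: [3.141, -0.0, 3.105]
ft_force: [0.0, 1.4, 0.7]
opening: 0.997
grip_force: 0.0
```

```bash
python3 -c "
from h import *
todo([526.4,-34.2,160],3.1046)"
```

```text
t 1.43 pos [514.   -9.7 163.5] yaw 3.105 F [0.  1.4 0.7] shift [-13.3 -24.    3.5] turn 0.0 open 0.996739415838564 0.0
```

Request:
{"method": "step_arm", "body": {"plan": [[[-10,-18,2,0,1],[-10,-18,2,0,1],[-10,-18,2,0,1],[-10,-18,2,0,1]]]}}

```text
t: 1.77
eef_pos: [522.4, -25.4, 161.8]
tcp_rot: [3.141, -0.001, 3.105]
ft_force: [0.3, 0.9, -0.2]
opening: 0.999
grip_force: 0.0
```

```bash
python3 -c "
from h import *
todo([526.4,-34.2,160],3.1046)
c=env.get_calibration('wrist');im=env.read_camera('wrist');cv2.imwrite('pics/w1.png',im)
K=np.array(c['K']);E=np.array(c['extrinsics'])
for p in ([526.4,-34.2,78],[459.5,-13.1,25]):
    q=E[:3,:3]@p+E[:3,3];v=K@[q[0],-q[1],-q[2]];print(v[:2]/v[2])
np.save('pics/w1E.npy',E)
"
```

```text
t 1.77 pos [522.4 -25.4 161.8] yaw 3.105 F [ 0.3  0.9 -0.2] shift [-4.4 -8.6  1.8] turn 0.0 open 0.9989858589537093 0.0
[307.18360295 208.5116676 ]
[325.59549266 133.97544534]
```

View pics/w1.png

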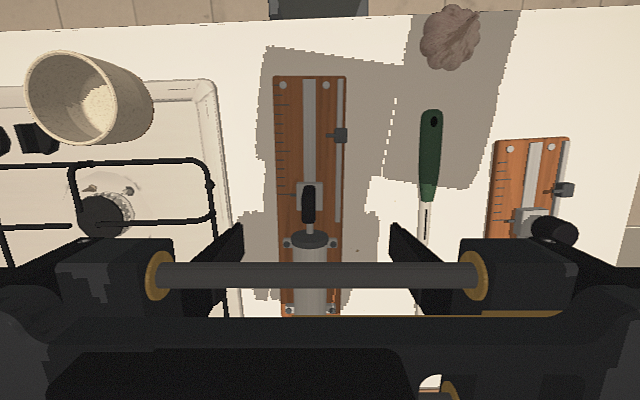

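The wrist view shows the paddle at about (308,205), where (307,208) was predicted. The pointer tip is at about (330,135), which matches along x. I'll centre over the paddle and descend.

Request:
{"method": "step_arm", "body": {"plan": [[[-4.4,-8.6,10,0,1],[-4.4,-8.6,25,0,1],[-4.4,-8.6,40,0,1],[-4.4,-8.6,55,0,1],[-4.4,-8.6,65,0,1],[-4.4,-8.6,70,0,1],[-4.4,-8.6,70,0,1],[-4.4,-8.6,70,0,1]]]}}

```text
t: 2.48
eef_pos: [527.1, -34.6, 92.1]
tcp_rot: [3.142, 0.0, 3.105]
ft_force: [-0.1, -0.6, 0.6]
opening: 0.999
grip_force: 0.0
```

```bash
python3 -c "
from h import *
todo([526.4,-34.2,42],3.1046)
im=env.read_camera('wrist');cv2.imwrite('pics/w2.png',im)
"
```

```text
t 2.48 pos [527.1 -34.6  92.1] yaw 3.105 F [-0.1 -0.6  0.6] shift [ 0.7  0.3 50.1] turn 0.0 open 0.9994985373804264 0.0
```

View pics/w2.png

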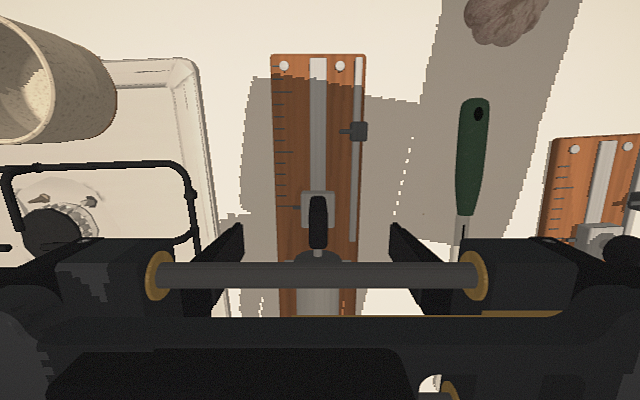

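The paddle at (318,222) is midway between the fingers (243 and 390). I'll descend and close.

Request:
{"method": "step_arm", "body": {"plan": [[[0,0,15,0,1],[0,0,30,0,1],[0,0,42,0,1],[0,0,50,0,1],[0,0,50,0,1],[0,0,50,0,1]]]}}

```text
t: 3.03
eef_pos: [527.2, -34.7, 42.3]
tcp_rot: [3.142, 0.0, 3.105]
ft_force: [-0.0, -0.2, 0.0]
opening: 1.001
grip_force: 0.0
```

Request:
{"method": "step_arm", "body": {"plan": [[[0,0,0,0,0],[0,0,0,0,-0.5],[0,0,0,0,-1],[0,0,0,0,-1],[0,0,0,0,-1],[0,0,0,0,-1],[0,0,0,0,-1],[0,0,0,0,-1]]]}}

```text
t: 3.7
eef_pos: [527.0, -34.7, 42.0]
tcp_rot: [3.142, 0.0, 3.105]
ft_force: [0.2, -0.5, 0.3]
opening: 0.499
grip_force: 0.0
```

Request:
{"method": "step_arm", "body": {"plan": [[[0,0,0,0,-1],[0,0,0,0,-1],[0,0,0,0,-1],[0,0,0,0,-1],[0,0,0,0,-1],[0,0,0,0,-1],[0,0,0,0,-1],[0,0,0,0,-1]]]}}

```text
t: 4.37
eef_pos: [527.0, -33.5, 42.0]
tcp_rot: [3.14, -0.0, 3.105]
ft_force: [1.9, 11.5, 0.4]
opening: 0.147
grip_force: 30.0
```

Request:
{"method": "step_arm", "body": {"plan": [[[0,0,0,0,-1],[0,0,0,0,-1],[0,0,0,0,-1],[0,0,0,0,-1]]]}}

```text
t: 4.7
eef_pos: [527.0, -33.5, 41.9]
tcp_rot: [3.14, -0.0, 3.105]
ft_force: [1.0, 12.1, 0.8]
opening: 0.147
grip_force: 30.0
```

Request:
{"method": "step_arm", "body": {"plan": [[[0,1.5,0,0,-1],[4,1.5,0,0,-1],[9,1.5,0,0,-1],[15,1.5,0,0,-1],[21,1.5,0,0,-1],[27,1.5,0,0,-1],[33,1.5,0,0,-1],[36,1.5,0,0,-1]]]}}

```text
t: 5.37
eef_pos: [490.3, -31.9, 42.0]
tcp_rot: [-3.142, 0.0, 3.105]
ft_force: [3.6, -1.9, -5.6]
opening: 0.141
grip_force: 30.0
```

Request:
{"method": "step_arm", "body": {"plan": [[[5,0,0,0,-1],[11,0,0,0,-1],[17,0,0,0,-1],[23,0,0,0,-1],[28,0,0,0,-1],[31,0,0,0,-1],[31,0,0,0,-1],[31,0,0,0,-1]]]}}

```text
t: 6.03
eef_pos: [460.1, -30.8, 42.0]
tcp_rot: [-3.142, 0.001, 3.105]
ft_force: [3.7, -2.6, -5.4]
opening: 0.143
grip_force: 30.0
```

Run:
```python
from h import *
todo([459.4,-31,42],3.1046)
a=env.read_camera("top")[190:275,330:410];b=env.read_camera("scene")[220:345,320:440]
a=cv2.resize(a,None,fx=4.7,fy=4.7,interpolation=cv2.INTER_CUBIC);b=cv2.resize(b,(384,400),interpolation=cv2.INTER_CUBIC)
a=cv2.resize(a,(376,400)); cv2.imwrite("pics/p1.png",np.hstack([a,b]))
```

```text
t 6.03 pos [460.1 -30.8  42. ] yaw 3.105 F [ 3.7 -2.6 -5.4] shift [ 0.7 -0.2 -0. ] turn 0.0 open 0.14332561156569484 30.00016450881958
```

View pics/p1.png

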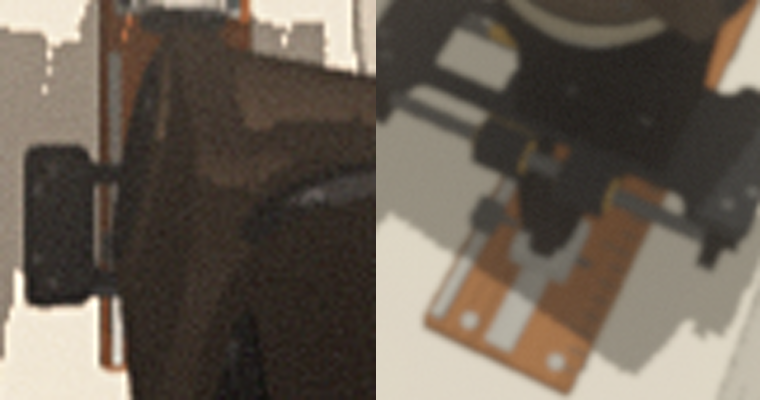

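The scene half shows the carriage moved, its front corners near (510,255) and (568,280). The pointer block at (488,215) maps to full-picture (355,287), the same as before. I'll check how far the carriage travelled while holding.

Run:
```python
from h import *
S=env.get_calibration("scene")
for x,y in((510,255),(568,280)): print(onz(S,320+(x-376)/3.2,220+y/3.2,29))
```

```text
[440.94654215 -17.73177846  29.        ]
[440.76349507 -48.20537949  29.        ]
```

Request:
{"method": "step_arm", "body": {"plan": [[[0,0,0,0,-1],[0,0,0,0,-1],[0,0,0,0,-1],[0,0,0,0,-1],[0,0,0,0,-1],[0,0,0,0,-1],[0,0,0,0,-1],[0,0,0,0,-1]]]}}

```text
t: 6.8
eef_pos: [460.2, -30.8, 42.0]
tcp_rot: [-3.142, 0.001, 3.105]
ft_force: [5.1, -2.0, -5.1]
opening: 0.142
grip_force: 30.0
```

Request:
{"method": "step_arm", "body": {"plan": [[[0,0,0,0,-1],[0,0,0,0,-1],[0,0,0,0,-1],[0,0,0,0,-1],[0,0,0,0,-1],[0,0,0,0,-1],[0,0,0,0,-1],[0,0,0,0,-1]]]}}

```text
t: 7.47
eef_pos: [460.2, -30.8, 41.9]
tcp_rot: [-3.142, 0.001, 3.105]
ft_force: [4.3, -2.8, -5.2]
opening: 0.149
grip_force: 30.0
```

The paddle is level within about 2 mm and has been held over 1.4 s. Now I'll guide it home.

Request:
{"method": "step_arm", "body": {"plan": [[[-3,0,0,0,-1],[-8,0,0,0,-1],[-13,0,0,0,-1],[-18,0,0,0,-1],[-23,0,0,0,-1],[-28,0,0,0,-1],[-33,0,0,0,-1],[-36,0,0,0,-1]]]}}

```text
t: 8.13
eef_pos: [496.8, -32.2, 42.0]
tcp_rot: [-3.142, 0.0, 3.105]
ft_force: [2.7, -3.9, -2.1]
opening: 0.148
grip_force: 30.0
```

Request:
{"method": "step_arm", "body": {"plan": [[[-5,0,0,0,-1],[-10,0,0,0,-1],[-15,0,0,0,-1],[-20,0,0,0,-1],[-25,0,0,0,-1],[-29,0,0,0,-1],[-31,0,0,0,-1],[-31,0,0,0,-1]]]}}

```text
t: 8.8
eef_pos: [527.0, -33.3, 42.0]
tcp_rot: [-3.142, -0.001, 3.105]
ft_force: [1.4, -4.1, -1.4]
opening: 0.145
grip_force: 30.0
```

Request:
{"method": "step_arm", "body": {"plan": [[[-0.5,0,0,0,-1],[-1,0,0,0,-1],[-1,0,0,0,-1],[-1,0,0,0,-1]]]}}

```text
t: 9.13
eef_pos: [527.1, -33.3, 41.9]
tcp_rot: [3.141, -0.002, 3.105]
ft_force: [-4.0, -6.6, 0.6]
opening: 0.148
grip_force: 30.0
```

The force has reversed to -4 N, so the slide is against its stop. I'll open and retreat.

Request:
{"method": "step_arm", "body": {"plan": [[[0,0,0,0,1],[0,0,0,0,1],[0,0,0,0,1],[0,0,0,0,1],[0,0,0,0,1],[0,0,0,0,1],[0,0,0,0,1],[0,0,0,0,1]]]}}

```text
t: 9.8
eef_pos: [528.0, -33.2, 41.9]
tcp_rot: [3.141, -0.0, 3.105]
ft_force: [-0.5, 0.5, 0.4]
opening: 0.652
grip_force: 0.0
```

Request:
{"method": "step_arm", "body": {"plan": [[[0,0,-8,0,1],[0,0,-20,0,1],[0,0,-40,0,1],[0,0,-65,0,1],[0,0,-90,0,1],[0,0,-115,0,1],[0,0,-130,0,1],[0,0,-130,0,1]]]}}

```text
t: 10.47
eef_pos: [529.2, -33.4, 175.6]
tcp_rot: [-3.141, 0.005, 3.105]
ft_force: [0.5, 0.5, -0.6]
opening: 0.997
grip_force: 0.0
```

Request:
{"method": "step_arm", "body": {"plan": [[[0,0,0,0,1],[0,0,0,0,1],[0,0,0,0,1],[0,0,0,0,1]]]}}

```text
t: 10.8
eef_pos: [527.7, -33.2, 171.0]
tcp_rot: [3.141, -0.002, 3.105]
ft_force: [-0.5, -0.6, 0.5]
opening: 1.001
grip_force: 0.0
```

Run:
```python
from h import *
todo([526,-33,170],3.1046)
cv2.imwrite("pics/w3.png",env.read_camera("wrist"))
```

```text
t 10.8 pos [527.7 -33.2 171. ] yaw 3.105 F [-0.5 -0.6  0.5] shift [1.7 0.1 1. ] turn 0.0 open 1.0011571795911518 0.0
```

View pics/w3.png

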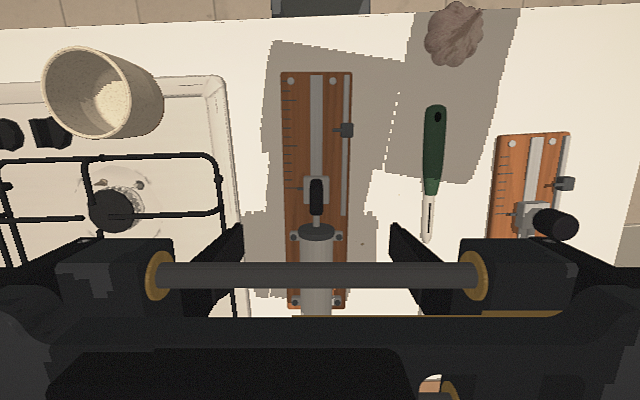

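The paddle at (316,195) is home against the barrel, the pointer at (345,130) hasn't moved, and the gripper is clear.

```bash
python3 -c "
from cell import env
print(env.job_done())"
```

```text
the job is handed in; nothing more can be done
None
```

The long slide's paddle was pulled level with its pointer (within about 2 mm), held over 1.4 s, guided fully home and released, with the pointer and short slide untouched. I handed the job in at about 11 s, but the interface returned no verdict.

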